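# Push the tube rack home and lock the toggle clamp

### The arm

A 6-joint arm with a two-finger parallel gripper is mounted at the origin on a cart in front of the work surface, level with it; the furniture and walls round the work are solid. World frame = base frame: x ahead of the robot, y to its left, z up, the work surface at z = 0. Lengths are in m, angles in rad, forces in N, time in s.
With the tool pointing down it reaches from about 0.25 to 0.725 m from the base axis. Payload 4 kg.
Tool frame: the origin (TCP) lies midway between the tips of the shut fingers; the grasp point (between the pads) lies 19 mm behind it; z points along the fingers, y is the direction in which the jaws open and shut (so a half turn about z gives the same grasp; the last joint's range is limited). The gripper opens to 85 mm and grips with 20 to 120 N. Pads are 22 mm wide; open, the fingers measure 114 mm over their backs; the gripper's body (76 mm by 85 mm) begins 54 mm behind the grasp point. The pads swing forward as they close: fully open they stand 13 mm farther back than shut.
Start: joints at [1.212, 0.241, 0.005, 1.335, 0, 1.571], TCP at [0.176, 0.468, 0.231] pointing down, gripper open.
Joint ranges: [-2.72, 2.72], [-1.05, 1.87], [-1.09, 1.28], [-1.99, 2.15], [-1.42, 1.44], [-3.14, 3.14]. Speed limits (rad/s): [2.79, 2.79, 3.14, 3.14, 3.14, 3.14].

### API

Orientations are given as a unit quaternion [x, y, z, w].
In Python, from workcell import get_obs, camera, camera_model, job_done, masks_of gives the robot as it stands.
- The arm moves only by the tool jog_arm, never from a script. Its argument "deltas" is a list that holds one entry, the list of rows, each a list of 7 numbers: the shift along the tool's x, y, z in mm, then the turn, a rotation vector about the tool's x, y, z in degrees, then the finger opening in mm, from 0 to 85.4. A call has 1 to 5 rows; each row shifts and turns the pose as measured when the row begins, along the tool's axes as they then stand; what a row does not reach is not made up. A row lasts 1/10 s, in which the tool goes at most 50 mm and 8.59 degrees, less where a joint would pass 70% of its speed; a pose out of reach is approached as far as the arm can. A call with a gripper value outside its range is refused whole. The fingers move at their own pace and stop on an object; the grip force is fixed at half the most. Time passes only in rows, so rows that do not move let the fingers close. It gives the time, the measured TCP pose, the force and the opening at its end, in the units of the state.
- get_obs(): the state, without advancing time (a new reading comes with each control period).
- camera(name): name is "side" or "top" or "wrist"; returns the picture (480x640x3 uint8, red, green, blue); there is no depth.
- camera_model(name): a dict with "fovy" (degrees; the focal length in pixels is half the picture's height over the tangent of half this angle, whatever the lens; pixels are square), "cx", "cy" (the principal point, pixels), "pose" (4x4, takes a point from camera to world coordinates); the wrist camera has in their place "T_tool_cam" (4x4, takes a point from camera to tool coordinates, whose origin is the TCP and whose axes are the flange's). Camera axes: x right, y down, z forward; pixel columns grow to the right and rows downward; lengths in m; the calibration is good to about 2 mm. A picture is of the moment at which its call begins: read the wrist's pose just before it. camera_model takes no time and is no camera call.
- job_done(): hands the job in, once; it reports no verdict.
Trained networks look in the newest picture that a camera, given by its name, has taken for a name from the list of things; names that differ only in an ending like _2 or _b are one class to them, and where a whole thing is asked for, a point or a joint stands for the part that bears it (a point fixed in the world has none). Each returns a list of dicts, best first, with "conf" (0 to 1); they miss things now and then, are a little off and sometimes report something else, mostly with a low value. They report only what shows in the picture. A call takes as long as a camera call.
- masks_of(target, camera): "pixels" (480x640 bool, what is visible of it) and "at" ([column, row] in pixels, amid what is visible of it).
The state is a dict: "clock": time; "joint_pos": joint angles; "joint_vel": joint speeds; "tau": joint torques, N m; "eef_pos": TCP position; "tool_rot": TCP orientation; "ft_force": force on the tool from outside, world axes, zero at the start; "ft_torque": the same for the moment, N m; "grip_width": finger opening in m.
Only numpy, scipy, OpenCV 4.12 (cv2) and the standard library are available. Lean on these libraries where they do the work, as an engineer would, in place of code of your own. Each camera call takes 0.05 s, during which the arm holds its last target. There are 200 camera calls.

### The job

Using only the fingers, without gripping anything, push the green tube rack along its holder until it is fully home against the two end stops, then push the clamp's handle over past its dead point until it snaps into lock and the rubber foot holds the rack down. Nothing is to be lifted or carried, and the small bottle, vial and cap standing near the holder are to be left where they are.

Things in the scene. Friction and masses are not known exactly. Their poses are not given: they have to be found in the camera images.
- work_holder: Fixed aluminium deck 230 x 190 mm on feet, top 16 mm above the bench; origin under its centre, on the bench. Its x axis is the way the rack is pushed home, y across the lane, z up. White guide rails 14 mm high, 160 mm apart, centred on y = 0; lane open at its -x end. Two steel stops 22 mm high, faces at x = +49 mm, y = +-35 to +-75 mm. A toggle clamp stands behind them at y = 0, x = 60 to 110 mm.
- tube_rack_center (a point): Centre of the green micro-tube rack: body 98 mm along the push (x) x 156 mm across (y) x 26 mm high, loose on the deck, 0.1 to 0.2 kg; the point is 15 mm above its underside. Home = its centre above the holder's origin (x = 0 in the holder's frame); it starts 25 to 60 mm short. Push at the middle of its -x side face, shut fingertips 8 to 15 mm above the deck.
- clamp_handle (a joint): Handle angle. 0 = open, nearly upright (leaning 0.10 rad to the holder's +x); turns about the holder's y axis, tip to +x, then down; 1.25 = locked, 0.22 rad above level, pointing to +x. Spring drives it back to 0 below the dead point at 0.85, on to 1.25 beyond it; the hardest push, at the start, is about 8 N on the grip. The linked arm comes down as the handle goes over.
- handle_grip (a point): Point inside the black grip, on the handle's middle line, 68 mm from the hinge; the grip is 14 mm thick, 22 mm wide across, 37 to 93 mm from the hinge. z points along the handle to its tip, x out of the face that leads as it locks: push on the opposite (-x) face. While open, some 55 mm of free room lies between that face and the raised arm's tip (holder x = 40, z = 130 mm).
- handle_hinge (a point): The handle's hinge, on the holder at x = 88, y = 0, z = 80 mm (above the bench); axes as the holder.
- clamp_foot: Sprung rubber foot, 18 mm across, under the clamp arm's end; origin at the centre of its underside. When the clamp is locked it presses on the top of a rack that is home with about 3 N, near the rack's centre.
- dropper: Dropper bottle with a yellow pointed cap, 34 mm across, 80 mm high, origin under its centre: a bystander beside the handle's end of the holder.
- specimen_vial: Vial with a white cap, 29 mm across, 68 mm high, origin under its centre: a bystander beside the handle's end of the holder.
- screw_cap: Loose blue screw cap, 36 mm across, 18 mm high, origin under its centre: a bystander near the open end of the lane.

How it is judged:
By the outcome, as a careful person would: the job done as asked, in the order asked, and still so for the second after the job is handed in, with the robot touching nothing.
It also fails if it takes over 45 s, if anything falls off the work surface, if the arm or the gripper's body presses on something with over 40 N, if the wrist force passes 120 N, or if a joint passes its speed limit or range.

## Working session

There is one attempt and no reset: what is moved stays moved. The work goes in short steps, Python scripts to look and compute and a tool call to move; the robot and the scene stay as the last step left them, time stands still between calls to the robot, and variables do not carry over. Pictures are saved under pics/ and viewed, about 8 in all and at most 12, crops included, and the job is handed in when it is done.

Besides the shell and the picture viewer there is one more tool, called after "Emit:" as name([rows], argument=value, ...), one row to a line, values as JSON. jog_arm: Moves the arm, as the interface text tells. Its arguments: {"type":"object","properties":{"deltas":{"type":"array"}},"required":["deltas"]}

```bash
mkdir -p pics; cat > h.py <<'E'
import numpy as np, cv2
from workcell import *
def K(m): 
    f=240/np.tan(np.radians(m["fovy"])/2); return f,m["cx"],m["cy"]
def ray(name,uv,z):
    m=camera_model(name); f,cx,cy=K(m); T=np.array(m["pose"])
    d=T[:3,:3]@np.array([(uv[0]-cx)/f,(uv[1]-cy)/f,1]); o=T[:3,3]
    return o+d*(z-o[2])/d[2]
def proj(name,P):
    m=camera_model(name); f,cx,cy=K(m); T=np.array(m["pose"])
    q=(np.atleast_2d(P)-T[:3,3])@T[:3,:3]; return np.c_[f*q[:,0]/q[:,2]+cx,f*q[:,1]/q[:,2]+cy]
def save(n,im): cv2.imwrite(f"pics/{n}.png",im[:,:,::-1])
E
python3 - <<'E'
from h import *
print(get_obs())
for c in ("top","side"):
    save(c+"0",camera(c)); m=camera_model(c); print(c,m["fovy"],m["cx"],m["cy"],np.round(m["pose"],3).tolist())
    for t,z in (("work_holder",.016),("tube_rack_center",.042),("clamp_handle",.15),("clamp_foot",.1),("dropper",.04),("specimen_vial",.035),("screw_cap",.01)):
        for r in masks_of(t,c)[:2]:
            print(t,round(r["conf"],2),np.round(r["at"]),r["pixels"].sum(), np.round(ray(c,r["at"],z),3))
E
```

```text
{'clock': 0.0, 'joint_pos': array([ 1.21203266e+00,  2.41390364e-01,  3.68758157e-03,  1.33515412e+00,
       -1.90088126e-05,  1.57076969e+00]), 'joint_vel': array([ 0.00049679, -0.0003811 , -0.00129161, -0.00010933, -0.00011126,
       -0.00096435]), 'tau': array([ 1.68509446e-04, -3.72313643e+01,  2.52411371e+01,  1.67260109e-02,
        2.61739626e-05,  3.71411019e-06]), 'eef_pos': array([0.17534209, 0.46757244, 0.23041024]), 'tool_rot': array([ 1.78408152e-01,  9.83956030e-01, -1.01544754e-03, -1.74486631e-04]), 'ft_force': array([ 0.11087766, -0.30246739, -0.30451777]), 'ft_torque': array([-0.00301865, -0.07714094, -0.01451999]), 'grip_width': 0.08565451261453821}
top 51.703403523348925 325.2014089563123 238.94023769380718 [[0.009, -0.983, 0.184, 0.365], [-1.0, -0.006, 0.019, -0.024], [-0.018, -0.184, -0.983, 1.157], [0.0, 0.0, 0.0, 1.0]]
work_holder 0.96 [370. 259.] 5824 [ 0.532 -0.107  0.016]
tube_rack_center 0.87 [337. 265.] 2997 [ 0.513 -0.029  0.042]
clamp_handle 0.71 [400. 243.] 156 [ 0.545 -0.157  0.15 ]
clamp_foot 0.5 [362. 254.] 76 [ 0.53  -0.082  0.1  ]
dropper 0.73 [419. 214.] 223 [ 0.634 -0.217  0.04 ]
dropper 0.43 [374. 259.] 5338 [ 0.529 -0.114  0.04 ]
specimen_vial 0.64 [438. 272.] 209 [ 0.499 -0.257  0.035]
screw_cap 0.47 [281. 245.] 195 [0.565 0.104 0.01 ]
side 52.92801788981119 313.20765301019514 239.52732915175906 [[-0.801, -0.435, 0.412, 0.209], [-0.599, 0.603, -0.527, 0.459], [-0.019, -0.669, -0.743, 0.755], [0.0, 0.0, 0.0, 1.0]]
work_holder 0.76 [361. 244.] 6011 [ 0.532 -0.114  0.016]
tube_rack_center 0.82 [348. 276.] 4010 [ 0.498 -0.011  0.042]
clamp_handle 0.76 [369. 186.] 390 [ 0.541 -0.14   0.15 ]
clamp_foot 0.42 [361. 226.] 90 [ 0.521 -0.086  0.1  ]
dropper 0.71 [348. 189.] 364 [ 0.633 -0.212  0.04 ]
specimen_vial 0.79 [414. 205.] 377 [ 0.493 -0.257  0.035]
specimen_vial 0.69 [350. 191.] 367 [ 0.629 -0.215  0.035]
screw_cap 0.53 [283. 310.] 319 [0.564 0.103 0.01 ]
```

```bash
python3 - <<'E'
import cv2,numpy as np
a=cv2.imread("pics/top0.png")[190:320,250:460]; b=cv2.imread("pics/side0.png")[150:350,240:450]
a=cv2.resize(a,None,fx=3.6,fy=3.6,interpolation=2)[:,:756]; b=cv2.resize(b,None,fx=3,fy=3,interpolation=2)
cv2.imwrite("pics/a.png",a);cv2.imwrite("pics/b.png",b)
E
```

```text
(no output)
```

View pics/a.png

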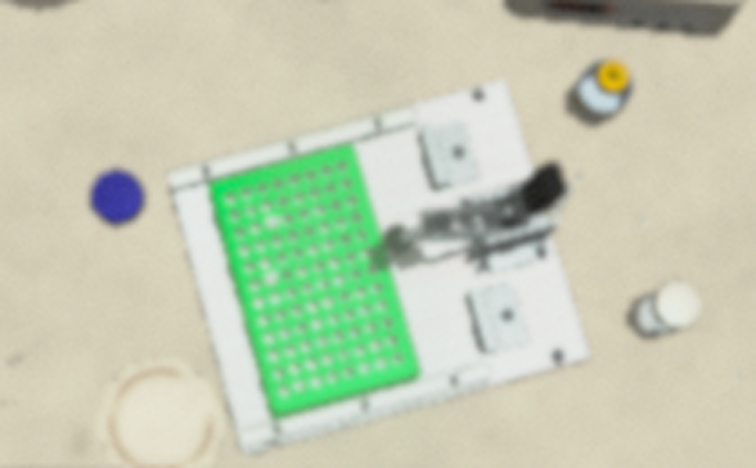

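View pics/b.png

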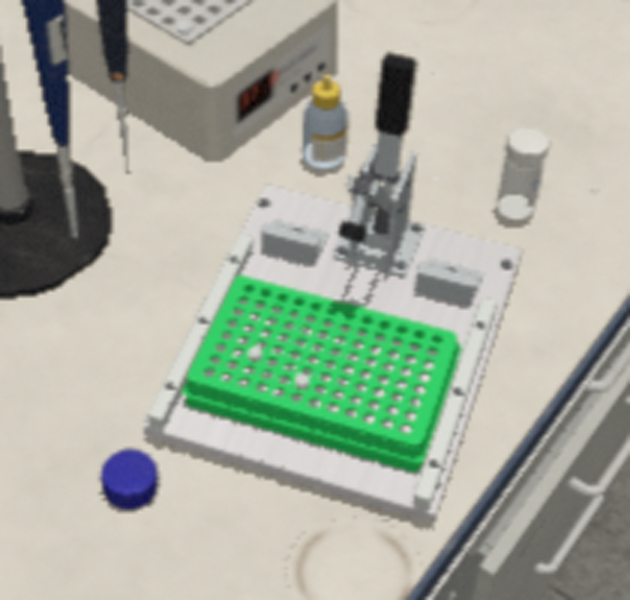

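```bash
cat >> h.py <<'E'
def fit(L,top,side,free=False):
    from scipy.optimize import least_squares
    t=np.array(top)/3.6+[250,190] ; s=np.array(side)/3+[240,150]
    def W(p): c,q=np.cos(p[2]),np.sin(p[2]); return np.c_[L[:,0]*c-L[:,1]*q+p[0],L[:,0]*q+L[:,1]*c+p[1],L[:,2]]
    f=lambda p:np.r_[(proj("top",W(p))-t).ravel(),(proj("side",W(p))-s).ravel()]
    r=least_squares(f,[.53,-.1,-1.35]); return r.x,r.fun.reshape(-1,2)
E
python3 - <<'E'
from h import *
sg=np.array([[-1,1],[1,1],[1,-1],[-1,-1]])
p,r=fit(np.c_[sg*[.115,.095],[.016]*4],[(168,175),(507,82),(590,357),(243,452)],[(150,430),(268,187),(520,248),(432,510)])
print("holder",p.round(4),r.round(1).tolist())
q,r=fit(np.c_[sg*[.049,.078],[.042]*4],[(212,180),(350,145),(418,377),(275,415)],[(190,390),(245,280),(457,335),(422,455)])
print("rack",q.round(4),r.round(1).tolist())
c,s=np.cos(p[2]),np.sin(p[2]);R=np.array([[c,-s],[s,c]])
print("rack in holder",R.T@(q[:2]-p[:2]))
print("cap,dropper,vial in holder",[(R.T@(np.array(v)-p[:2])).round(3) for v in [(.565,.104),(.634,-.214),(.495,-.257)]])
H=lambda x,y,z:np.r_[R@[x,y]+p[:2],z]
for P in ((.088,0,.08),(.088+.068*np.sin(.1),0,.08+.068*np.cos(.1)),(-.165,0,.027),(.04,0,.13)): print(P,H(*P).round(4),[proj(k,H(*P)).round(0) for k in("top","side")])
E
```

```text
holder [ 0.5199 -0.0688 -1.2903] [[-0.8, -0.2], [-1.0, -0.3], [0.1, 0.9], [-0.2, 1.8], [-2.5, -2.1], [-1.0, -2.0], [1.1, -0.8], [1.6, 0.8]]
rack [ 0.5058 -0.0264 -1.2905] [[-2.8, 1.6], [0.0, -0.0], [0.4, 1.2], [-2.1, 2.5], [-2.9, -3.0], [-3.0, -3.2], [3.1, -1.0], [1.1, -0.9]]
rack in holder [-0.04468744 -0.00180977]
cap,dropper,vial in holder [array([-0.154,  0.091]), array([0.171, 0.069]), array([ 0.174, -0.076])]
(0.088, 0, 0.08) [ 0.5443 -0.1534  0.08  ] [array([[394., 249.]]), array([[369., 208.]])]
(np.float64(0.0947886723319843), 0, np.float64(0.14766028323890576)) [ 0.5462 -0.1599  0.1477] [array([[401., 243.]]), array([[372., 180.]])]
(-0.165, 0, 0.027) [0.4743 0.0897 0.027 ] [array([[285., 283.]]), array([[326., 324.]])]
(0.04, 0, 0.13) [ 0.531  -0.1073  0.13  ] [array([[375., 252.]]), array([[363., 205.]])]
```

```bash
python3 - <<'E'
from h import *
for n,u,z in (("disc near",(240+112/3,150+215/3),0),("box corner bottom",(240+213/3,150+160/3),0),("box right bottom",(240+337/3,150+80/3),0),("box corner top",(240+215/3,150+80/3),.08)): print(n,ray("side",u,z).round(3))
print(np.round(camera_model("wrist")["T_tool_cam"],3))
b=cv2.imread("pics/side0.png"); cv2.imwrite("pics/full.png",np.hstack([cv2.imread("pics/top0.png"),b])[:, :][::1,::1])
import cv2 as c; c.imwrite("pics/full.png",c.resize(np.hstack([c.imread("pics/top0.png"),b]),(800,300)))
E
```

```text
disc near [ 0.722 -0.073  0.   ]
box corner bottom [ 0.697 -0.162  0.   ]
box right bottom [ 0.672 -0.292  0.   ]
box corner top [ 0.694 -0.162  0.08 ]
[[-0.001 -0.956 -0.293  0.075]
 [ 1.    -0.001 -0.001 -0.001]
 [ 0.    -0.293  0.956 -0.142]
 [ 0.     0.     0.     1.   ]]
```

View pics/full.png

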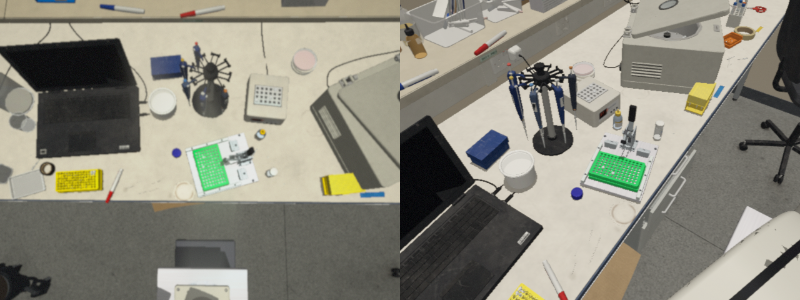

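Emit:
jog_arm([
  [[-34,-21,0,0,0,4.4,0],[-36,-18,0,0,0,4.4,0],[-37,-15,0,0,0,4.4,0],[-38,-12,0,0,0,4.4,0],[-39,-9,0,0,0,4.4,0]],
])

```text
clock: 1.3
eef_pos: [0.3009, 0.3109, 0.2308]
tool_rot: [0.364, 0.931, 0.001, -0.0]
ft_force: [0.7, 0.3, -0.4]
grip_width: 0.0123
```

Emit:
jog_arm([
  [[-40,-6,0,0,0,4.4,0],[-40,-3,0,0,0,4.4,0],[-40,0,0,0,0,4.4,0],[-40,3,0,0,0,4.4,0],[-40,6,0,0,0,4.4,0]],
])

```text
clock: 1.8
eef_pos: [0.4294, 0.1458, 0.2317]
tool_rot: [0.542, 0.84, 0.003, 0.0]
ft_force: [-0.3, 0.9, 0.4]
grip_width: 0.0001
```

```bash
cat >> h.py <<'E'
from scipy.spatial.transform import Rotation as Ro
P0=np.array([.5199,-.0688,0]); YAW=-1.2903
RH=Ro.from_euler("z",YAW)
RT=RH*Ro.from_matrix([[-1,0,0],[0,1,0],[0,0,-1]])  # tool x = -holder x, z down
def state():
    o=get_obs(); h=RH.inv().apply(o["eef_pos"]-P0); R=Ro.from_quat(o["tool_rot"])
    print("t",round(o["clock"],2),"TCP in holder mm",(1e3*h).round(1),"F holder",RH.inv().apply(o["ft_force"]).round(1)); return o,h,R
def togo(x,y,z):
    o,h,R=state(); w=RH.apply(np.array([x,y,z])-h)
    print("shift mm",(1e3*R.inv().apply(w)).round(1),"turn deg",np.degrees((R.inv()*RT).as_rotvec()).round(2))
E
python3 - <<'E'
from h import *
togo(-.165,0,.23)
E
```

```text
t 1.8 TCP in holder mm [-231.3  -27.6  231.7] F holder [-1.  -0.   0.4]
shift mm [-69.6  17.7   1.7] turn deg [ 0.33 -0.18  8.3 ]
```

Emit:
jog_arm([
  [[-35,9,1,0.3,-0.2,4.2,0],[-35,6,1,0,0,4.1,0],[0,0,0,0,0,0,0]],
])

```text
clock: 2.1
eef_pos: [0.4738, 0.0803, 0.2299]
tool_rot: [0.607, 0.795, 0.001, 0.002]
ft_force: [-0.2, -0.2, 0.1]
grip_width: 0.0
```

```bash
python3 - <<'E'
from h import *
togo(-.165,0,.23)
o,h,R=state(); im=camera("wrist"); 
m=camera_model("wrist"); T=np.array(m["T_tool_cam"]); f,cx,cy=K(m)
def pw(P):
    W=RH.apply(P)+P0; q=(R.inv().apply(W-o["eef_pos"])-T[:3,3])@T[:3,:3]; return np.c_[f*q[:,0]/q[:,2]+cx,f*q[:,1]/q[:,2]+cy]
L=[[-.115,.095,.016],[.115,.095,.016],[.115,-.095,.016],[-.115,-.095,.016],[-.0937,.0762,.042],[.0043,.0762,.042],[.0043,-.0798,.042],[-.0937,-.0798,.042]]
for u in pw(np.array(L)): cv2.circle(im,tuple(int(v) for v in u),4,(255,0,0),1)
print(pw(np.array(L)).round())
save("w1",im)
E
```

```text
t 2.1 TCP in holder mm [-156.1   -3.   229.9] F holder [ 0.2 -0.3  0.1]
shift mm [ 9.   2.9 -0.1] turn deg [ 0.17  0.11 -0.81]
t 2.1 TCP in holder mm [-156.1   -3.   229.9] F holder [ 0.2 -0.3  0.1]
[[426. 244.]
 [412. 456.]
 [228. 459.]
 [208. 247.]
 [409. 278.]
 [404. 380.]
 [230. 382.]
 [222. 281.]]
```

View pics/w1.png

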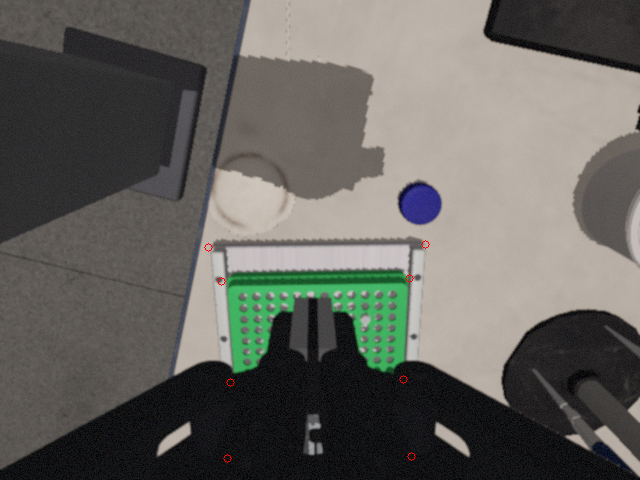

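Emit:
jog_arm([
  [[3,3,40,0.2,0.1,-0.8,0],[3,2,45,0,0,0,0],[3,0,45,0,0,0,0],[0,0,40,0,0,0,0],[0,0,0,0,0,0,0]],
])

```text
clock: 2.65
eef_pos: [0.4767, 0.0967, 0.0586]
tool_rot: [0.597, 0.802, 0.004, 0.001]
ft_force: [-0.9, 0.2, 0.3]
grip_width: -0.0002
```

```bash
sed -i 's/^YAW/YAW/; s/^RH=Ro.*/&; P0=P0+RH.apply([0,.002,0])/' h.py; python3 - <<'E'
from h import *
togo(-.14,0,.028)
E
```

```text
t 2.65 TCP in holder mm [-171.     2.3   58.6] F holder [-0.4 -0.8  0.3]
shift mm [-31.1  -2.8  30.5] turn deg [ 0.45 -0.15  0.56]
```

Emit:
jog_arm([
  [[0,-2,30,0.4,-0.1,0.5,0],[-25,0,0,0,0,0,0],[-15,0,0,0,0,0,0]],
])

```text
clock: 2.95
eef_pos: [0.4871, 0.0621, 0.0317]
tool_rot: [0.597, 0.802, 0.002, 0.0]
ft_force: [0.2, -0.3, 0.6]
grip_width: -0.0
```

```bash
python3 - <<'E'
from h import *
togo(-.110,0,.028)
E
```

```text
t 2.95 TCP in holder mm [-134.9    2.8   31.7] F holder [0.3 0.1 0.6]
shift mm [-24.8  -3.    3.6] turn deg [ 0.2  -0.14  0.6 ]
```

Emit:
jog_arm([
  [[-10,-3,4,0,0,0.5,0],[-8,0,0,0,0,0,0],[-8,0,0,0,0,0,0],[-8,0,0,0,0,0,0],[-8,0,0,0,0,0,0]],
])

```text
clock: 3.45
eef_pos: [0.4998, 0.0209, 0.0333]
tool_rot: [0.599, 0.8, 0.005, 0.002]
ft_force: [-0.0, 0.5, -0.7]
grip_width: -0.0001
```

Emit:
jog_arm([
  [[-6,0,0,0,0,0,0],[-6,0,0,0,0,0,0],[-6,0,0,0,0,0,0],[-4,0,0,0,0,0,0]],
])

```text
clock: 3.85
eef_pos: [0.5065, -0.0017, 0.0334]
tool_rot: [0.599, 0.8, 0.006, 0.002]
ft_force: [-0.3, 1.8, 0.4]
grip_width: 0.0
```

```bash
python3 - <<'E'
from h import *
togo(-.060,0,.028)
E
```

```text
t 3.85 TCP in holder mm [-68.2   3.7  33.4] F holder [-1.8  0.2  0.4]
shift mm [-8.2 -3.8  5.3] turn deg [ 0.69 -0.24  0.27]
```

Emit:
jog_arm([
  [[6,-4,6,0.7,-0.2,0.3,0],[0,0,0,0,0,0,0],[-6,-1,1,0,0,0,0],[-4,0,0.5,0,0,0,0],[-3,0,0.5,0,0,0,0]],
])

```text
clock: 4.35
eef_pos: [0.503, -0.01, 0.0245]
tool_rot: [0.601, 0.799, -0.001, -0.001]
ft_force: [-0.3, 1.6, 1.4]
grip_width: 0.0001
```

```bash
python3 - <<'E'
from h import *
togo(-.060,0,.028)
E
```

```text
t 4.35 TCP in holder mm [-61.2  -1.9  24.5] F holder [-1.6  0.2  1.4]
shift mm [-1.2  1.9 -3.5] turn deg [-0.11 -0.05 -0.  ]
```

Near the end; small steps until force rises.

Emit:
jog_arm([
  [[-2,1,-1,0,0,0,0],[-2,0.5,0,0,0,0,0],[-2,0,0,0,0,0,0]],
])

```text
clock: 4.65
eef_pos: [0.5031, -0.0107, 0.0246]
tool_rot: [0.6, 0.8, 0.003, -0.007]
ft_force: [-1.7, 7.3, 5.2]
grip_width: 0.0003
```

```bash
python3 - <<'E'
from h import *
state()
E
```

```text
t 4.65 TCP in holder mm [-60.5  -2.   24.6] F holder [-7.4  0.4  5.2]
```

Emit:
jog_arm([
  [[-2,0,0,0,0,0,0],[-2,0,0,0,0,0,0]],
])

```text
clock: 4.85
eef_pos: [0.503, -0.0106, 0.0247]
tool_rot: [0.599, 0.8, 0.006, -0.011]
ft_force: [-2.0, 7.4, 1.2]
grip_width: 0.0004
```

```bash
python3 - <<'E'
from h import *
state()
E
```

```text
t 4.85 TCP in holder mm [-60.6  -2.1  24.7] F holder [-7.7  0.2  1.2]
```

Emit:
jog_arm([
  [[-4,0,0,0,-0.6,0,0],[-5,0,0,0,0,0,0],[0,0,0,0,0,0,0]],
])

```text
clock: 5.15
eef_pos: [0.5028, -0.0098, 0.0249]
tool_rot: [0.597, 0.802, 0.009, -0.016]
ft_force: [0.0, -0.2, 0.6]
grip_width: 0.0
```

```bash
python3 - <<'E'
from h import *
state()
E
```

```text
t 5.15 TCP in holder mm [-61.5  -2.1  24.9] F holder [ 0.2 -0.1  0.6]
```

Emit:
jog_arm([
  [[10,0,0,0,0,0,0],[25,0,-5,0,0,0,0],[20,0,-40,0,0,0,0],[0,0,-45,0,0,0,0],[0,0,-45,0,0,0,0]],
])

```text
clock: 5.65
eef_pos: [0.4833, 0.0392, 0.1587]
tool_rot: [0.598, 0.802, 0.003, -0.019]
ft_force: [1.6, 1.2, 0.6]
grip_width: -0.0
```

```bash
python3 - <<'E'
from h import *
togo(.063,0,.23)
for c in("top","side"):
    im=camera(c)
    L=np.array([[.049*a,.078*b,.042] for a,b in((-1,1),(1,1),(1,-1),(-1,-1))]+[[.088,0,.08],[.0948,0,.1477]])
    im=cv2.resize(im[150:330,240:460],None,fx=3.3,fy=3.3,interpolation=2)
    for u in proj(c,RH.apply(L)+P0): cv2.circle(im,tuple(int(v) for v in (u-[240,150])*3.3),5,(255,0,0),1)
    save(c+"2",im)
E
```

```text
t 5.65 TCP in holder mm [-113.9   -7.3  158.7] F holder [-0.7  1.8  0.6]
shift mm [-174.5    4.3  -77.4] turn deg [-1.1  -1.95  0.52]
```

View pics/side2.png

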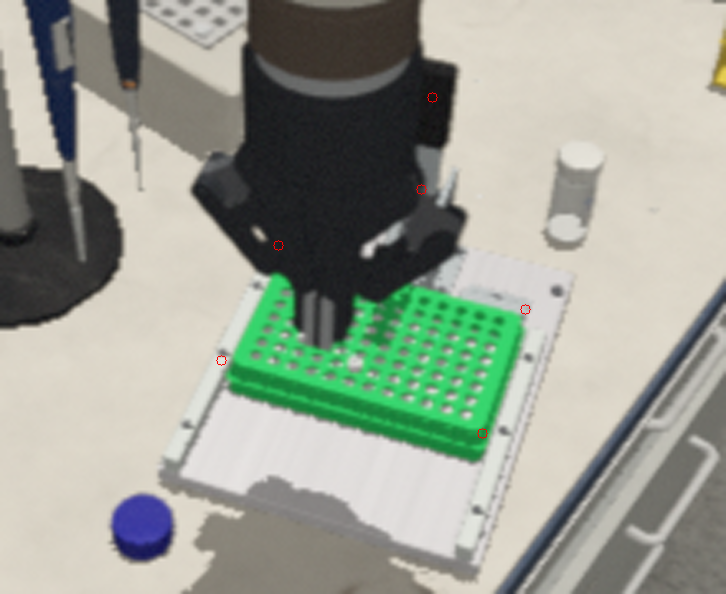

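View pics/top2.png

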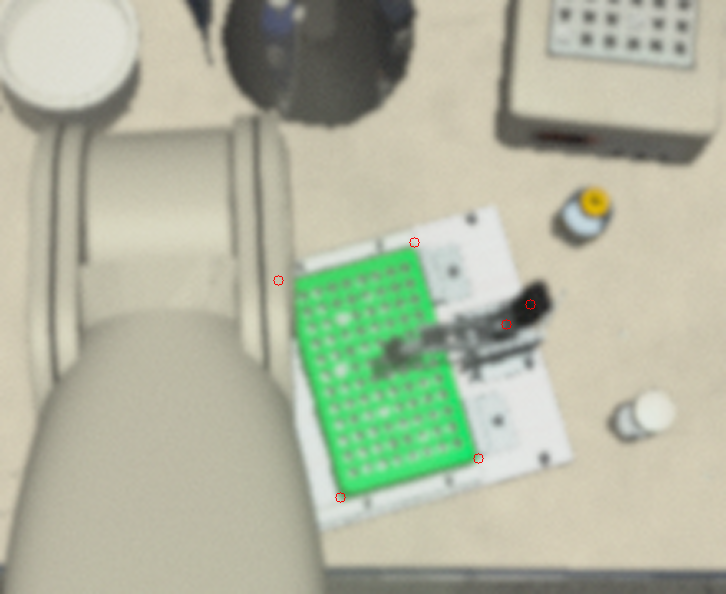

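Emit:
jog_arm([
  [[0,3,-40,-0.5,-1,0.3,0],[0,2,-38,-0.5,-1,0.2,0],[-40,0,0,0,0,0,0],[-40,0,0,0,0,0,0],[-40,0,0,0,0,0,0]],
])

```text
clock: 6.25
eef_pos: [0.5284, -0.0752, 0.2468]
tool_rot: [0.598, 0.802, 0.004, 0.009]
ft_force: [0.6, 0.4, -0.5]
grip_width: -0.0001
```

```bash
python3 - <<'E'
from h import *
togo(.064,0,.23)
E
```

```text
t 6.25 TCP in holder mm [  8.5   4.4 246.8] F holder [-0.2  0.7 -0.5]
shift mm [-55.3  -5.2  17.3] turn deg [0.98 0.63 0.51]
```

Emit:
jog_arm([
  [[-28,-3,7,1,0.6,0.5,0],[-20,-2,6,0,0,0,0],[0,0,0,0,0,0,0]],
])

```text
clock: 6.55
eef_pos: [0.5386, -0.1298, 0.2322]
tool_rot: [0.604, 0.797, -0.002, 0.001]
ft_force: [0.2, 0.6, 0.4]
grip_width: 0.0002
```

```bash
python3 - <<'E'
from h import *
togo(.064,0,.148)
im=camera("side"); im=cv2.resize(im[110:290,270:470],None,fx=3.3,fy=3.3,interpolation=2)
L=np.array([[.088,0,.08],[.0948,0,.1477],[.04,0,.13],[.064,0,.148]])
for u in proj("side",RH.apply(L)+P0): cv2.circle(im,tuple(int(v) for v in (u-[270,110])*3.3),5,(255,0,0),1)
save("s3",im)
E
```

```text
t 6.55 TCP in holder mm [ 63.8  -0.9 232.2] F holder [-0.5  0.3  0.4]
shift mm [ 0.2  1.  84.2] turn deg [-0.06  0.26 -0.42]
```

View pics/s3.png

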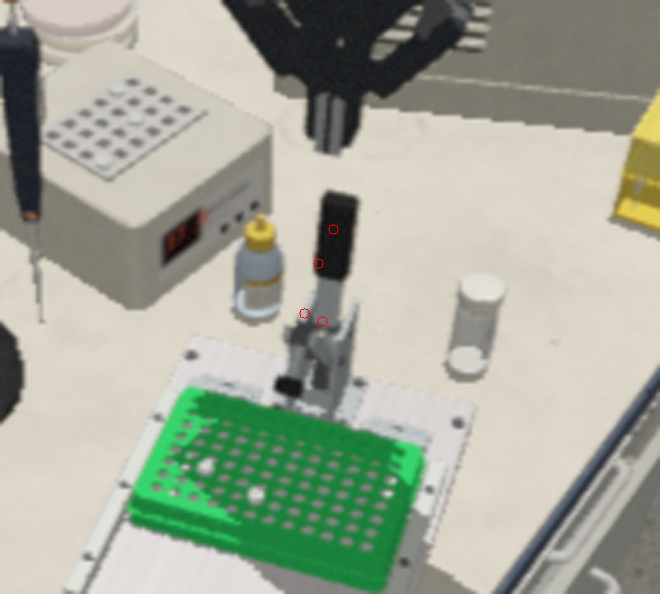

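Emit:
jog_arm([
  [[0,0,30,0,0.3,-0.4,0],[0,0,25,0,0,0,0],[0,0,0,0,0,0,0]],
])

```text
clock: 6.9
eef_pos: [0.5388, -0.1269, 0.1768]
tool_rot: [0.601, 0.8, 0.001, 0.0]
ft_force: [-0.3, 0.2, 0.1]
grip_width: -0.0
```

```bash
python3 - <<'E'
from h import *
togo(.066,-.001,.148)
E
```

```text
t 6.9 TCP in holder mm [ 61.1   0.  176.8] F holder [-0.3 -0.3  0.1]
shift mm [-5.  -1.1 28.8] turn deg [ 0.07 -0.03  0.11]
```

Emit:
jog_arm([
  [[-3,-1,14,0,0,0,0],[-2,0,12,0,0,0,0],[0,0,0,0,0,0,0]],
])

```text
clock: 7.2
eef_pos: [0.5399, -0.1296, 0.1524]
tool_rot: [0.599, 0.801, 0.001, 0.001]
ft_force: [0.2, 0.1, -0.2]
grip_width: -0.0001
```

```bash
python3 - <<'E'
from h import *
togo(.077,-.001,.150)
E
```

```text
t 7.2 TCP in holder mm [ 64.    0.4 152.4] F holder [-0.   0.2 -0.2]
shift mm [-13.   -1.5   2.4] turn deg [0.18 0.03 0.3 ]
```

Emit:
jog_arm([
  [[-10,-1,1,0,0,0.3,0],[-8,0,1,0,0,0,0],[-8,0,1,0,0,0,0]],
])

```text
clock: 7.5
eef_pos: [0.546, -0.1519, 0.1517]
tool_rot: [0.6, 0.8, 0.004, -0.001]
ft_force: [-1.5, 6.7, 0.2]
grip_width: -0.0002
```

```bash
python3 - <<'E'
from h import *
togo(.1035,-.001,.143)
E
```

```text
t 7.5 TCP in holder mm [8.700e+01 1.000e-01 1.517e+02] F holder [-6.8  0.4  0.2]
shift mm [-16.5  -1.2   8.6] turn deg [ 0.27 -0.35  0.21]
```

Emit:
jog_arm([
  [[-10,-1,4,0,-0.3,0,0],[-9,0,4,0,0,0,0],[-9,0,4,0,0,0,0]],
])

```text
clock: 7.8
eef_pos: [0.5532, -0.1769, 0.1432]
tool_rot: [0.599, 0.801, 0.006, -0.001]
ft_force: [-2.1, 6.0, -0.5]
grip_width: 0.0002
```

```bash
python3 - <<'E'
from h import *
togo(.121,-.001,.132)
E
```

```text
t 7.8 TCP in holder mm [1.131e+02 1.000e-01 1.432e+02] F holder [-6.3 -0.4 -0.5]
shift mm [-8.  -1.2 11.2] turn deg [ 0.5  -0.47  0.32]
```

Emit:
jog_arm([
  [[-8,-1,8,0.3,-0.3,0.2,0],[-6,0,8,0,0,0,0],[-5,0,8,0,0,0,0]],
])

```text
clock: 8.1
eef_pos: [0.5604, -0.1989, 0.1218]
tool_rot: [0.601, 0.799, 0.003, 0.003]
ft_force: [0.2, 0.3, 0.7]
grip_width: -0.0002
```

```bash
python3 - <<'E'
from h import *
togo(.135,-.001,.118)
E
```

```text
t 8.1 TCP in holder mm [136.2   0.9 121.8] F holder [-0.3  0.2  0.7]
shift mm [ 1.2 -1.9  3.7] turn deg [0.5  0.11 0.03]
```

Emit:
jog_arm([
  [[0,0,-40,0,0,0,0],[0,0,-45,0,0,0,0],[20,0,-35,0,0,0,0],[0,0,0,0,0,0,0]],
])

```text
clock: 8.5
eef_pos: [0.5525, -0.1825, 0.2386]
tool_rot: [0.603, 0.798, 0.001, -0.001]
ft_force: [-0.3, -0.6, 0.2]
grip_width: 0.0002
```

```bash
python3 - <<'E'
from h import *
state()
ims=[]
for c in("side","top"):
    im=camera(c)
    for t,z in (("clamp_foot",.042),("dropper",.04),("specimen_vial",.035),("screw_cap",.01)):
        for r in masks_of(t,c)[:1]: print(c,t,round(r["conf"],2),np.round(r["at"]),(1e3*ray(c,r["at"],z)).round())
    im=cv2.resize(im[130:330,250:450],None,fx=2,fy=2,interpolation=2)
    h=.115 and .22
    L=np.array([[.049*a,.078*b,.042] for a,b in((-1,1),(1,1),(1,-1),(-1,-1))]+[[.088+.068*np.cos(.22),0,.08+.068*np.sin(.22)]])
    for u in proj(c,RH.apply(L)+P0): cv2.circle(im,tuple(int(v) for v in (u-[250,130])*2),4,(255,0,0),1)
    ims.append(im)
save("end",np.hstack(ims))
E
```

```text
t 8.5 TCP in holder mm [118.3  -2.1 238.6] F holder [ 0.5 -0.4  0.2]
side clamp_foot 0.47 [355. 248.] [524. -76.  42.]
side dropper 0.77 [349. 190.] [ 629. -212.   40.]
side specimen_vial 0.71 [412. 207.] [ 493. -248.   35.]
side screw_cap 0.61 [282. 308.] [568. 100.  10.]
top specimen_vial 0.63 [282. 245.] [561.  97.  35.]
top screw_cap 0.57 [283. 244.] [566.  99.  10.]
```

View pics/end.png

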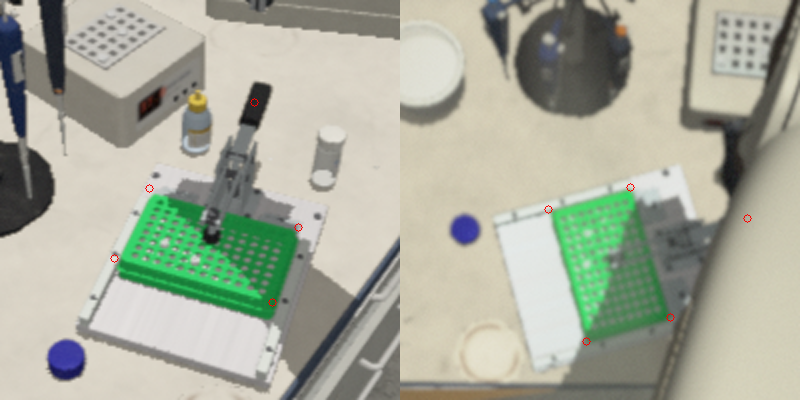

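Clamp appears locked and the rack home; I'll clear the arm from view and measure the rack's yaw and seat numerically.

Emit:
jog_arm([
  [[35,0,-20,0,0,0,0],[45,0,0,0,0,0,0],[45,0,0,0,0,0,0],[45,0,0,0,0,0,0],[45,0,0,0,0,0,0]],
])

```text
clock: 9.5
eef_pos: [0.4918, 0.0248, 0.2517]
tool_rot: [0.608, 0.794, -0.002, -0.007]
ft_force: [0.7, 0.3, 0.8]
grip_width: -0.0003
```

Emit:
jog_arm([
  [[45,0,0,0,0,0,0],[45,0,0,0,0,0,0],[0,0,0,0,0,0,0]],
])

```text
clock: 9.8
eef_pos: [0.4654, 0.1192, 0.2524]
tool_rot: [0.606, 0.796, -0.001, -0.007]
ft_force: [0.4, -1.5, 0.6]
grip_width: 0.0001
```

```bash
python3 - <<'E'
from h import *
state()
def rectH(im,c,z):
    hsv=cv2.cvtColor(im,cv2.COLOR_RGB2HSV); m=cv2.inRange(hsv,(55,120,40),(85,255,255)); m[:150]=0;m[:,:240]=0;m[:,470:]=0;m[340:]=0
    m=cv2.morphologyEx(m,cv2.MORPH_CLOSE,np.ones((7,7)))
    k=max(cv2.findContours(m,0,1)[0],key=cv2.contourArea)[:,0]
    W=np.array([RH.inv().apply(ray(c,p,z)-P0)[:2] for p in k],np.float32)*1e3
    return cv2.minAreaRect(W)
old=cv2.imread("pics/top0.png")[:,:,::-1].copy()
im=camera("top"); save("top9",im)
print("start",rectH(old,"top",.042)); print("now",rectH(im,"top",.042))
for t,z in (("clamp_foot",.042),("clamp_handle",.095),("dropper",.04),("specimen_vial",.035),("screw_cap",.01)):
    for r in masks_of(t,"top")[:1]: print(t,round(r["conf"],2),np.round(r["at"]),(1e3*ray("top",r["at"],z)).round())
s=camera("side")
a=cv2.resize(im[190:310,270:440],(400,282),interpolation=2); b=cv2.resize(s[150:310,270:410],(400,457),interpolation=2)
save("end2",np.hstack([np.pad(a,((0,175),(0,0),(0,0))),b]))
E
```

```text
t 9.8 TCP in holder mm [-195.7   -2.3  252.4] F holder [ 1.5 -0.   0.6]
start ((-42.47526168823242, -0.49620819091796875), (94.69815063476562, 152.87091064453125), 0.2753520905971527)
now ((-0.050628662109375, -0.6981887817382812), (152.7871551513672, 94.73767852783203), 89.84727478027344)
clamp_foot 0.52 [419. 240.] [ 571. -215.   42.]
clamp_handle 0.66 [414. 244.] [ 554. -196.   95.]
dropper 0.8 [416. 213.] [ 637. -211.   40.]
specimen_vial 0.65 [436. 275.] [ 494. -253.   35.]
screw_cap 0.51 [283. 245.] [564.  98.  10.]
```

View pics/end2.png

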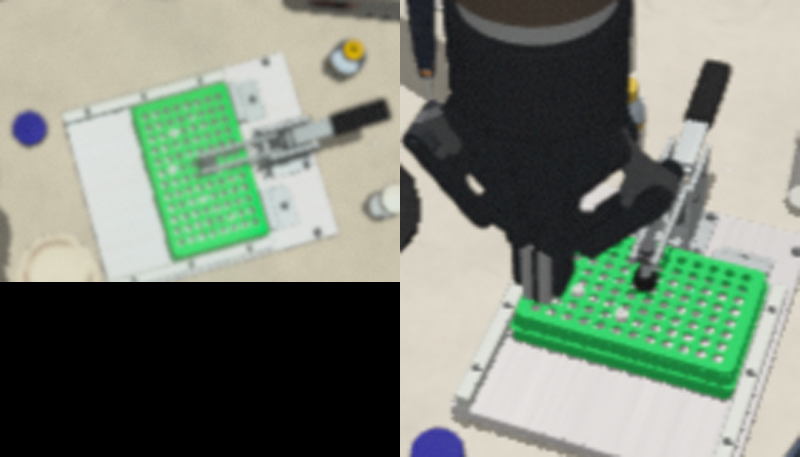

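```bash
python3 -c "
from workcell import *
print(job_done(), get_obs()['clock'])"
```

```text
the job is handed in; nothing more can be done
the job is handed in; nothing more can be done
```

The rack is home against the stops and the clamp is locked. I pushed with the shut fingertips only, rack first and then the handle, and handed the job in at about 10 s of robot time.

- **Rack:** at the end of the push the force rose to about 7.7 N with no further movement. In the last top picture its centre is within about 1 mm of home and its yaw is about 0.15°.
- **Clamp:** the push force on the handle was about 6–7 N. It fell to zero at roughly 0.95 rad, past the dead point. The last pictures show the handle lying over to +x and the foot down on the rack; I did not measure its 3 N holding force.
- **Bystanders:** the dropper, vial and cap were found within about 10 mm of where they started. That is the scatter of the detections, and I saw no contact with any of them.
- **Robot:** it ended clear of everything, about 0.25 m above the bench near the open end of the lane.

**Checks that disagreed:**
- The network's last "clamp_foot" report in the top picture landed on the handle, so I judged the foot by eye and by the earlier side-camera report.
- One top "specimen_vial" report was really the blue cap.
- The wrist picture put the holder about 2 mm to one side of my first fit. I used the shifted position, though a later side picture suggested the shift was slightly too large.
- While pushing the rack, the fingertips drifted to about 17 mm above the deck, over the advised 15 mm. I corrected this before the final push.

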